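# Swap the tools on the demagnetiser and run it

### The job

The cold chisel on the demagnetiser is finished: swap it with the lathe tool bit waiting in the wooden rack, putting the bit's blue-banded cutting end between the steel pole plates, and the chisel's plain head end between the rack's wooden cheeks with its cutting edge out in the open, each lying level on its two supports with its middle over the middle of its holder. Only when both are in place, press the green button fully down, keep it down without a break for at least three seconds, and let it go. Leave the paste tin, tape roll and oil can where they stand.

Things in the scene. Friction and masses are not known exactly. Their poses are not given: they have to be found in the camera images.
- demag: Demagnetiser, fixed, upright, random place and yaw; stands left or right, the rack opposite. Origin: underside, under the middle of its tool channel, which runs along x. Grey base plate 14 mm high: x -65..71, y +-34 mm, and a side part x 13..69, y 34..76 mm. A button pod (48x46 mm, 32 mm high) stands on it at x = 40, y = 52 mm.
- demag_plates (a point): Middle of the channel floor between the two dark steel pole plates (demag frame [31, 0, 36] mm). Plates: x -4..66 mm, inner faces y +-13, outer +-26 mm, tops z = 62 mm, all in the demag frame. The floor is 36 mm above the stand top.
- demag_gap (a point): Open gap of the demagnetiser at tool height (demag frame [-27, 0, 36] mm): from x -50 to -4 mm a lying tool is bare on both sides and below, down to the base plate, for fingers. At x -57..-50 mm a rest (y +-18 mm, also 36 mm high, ears outside y +-13 mm up to 43 mm) carries the tool's other end.
- rack: Wooden storage rack, fixed, upright, random place and yaw. Origin: underside, under the middle of its channel, which runs along x. Base x -71..65, y +-32 mm, 14 mm high. Same channel as the demagnetiser's but mirrored: cheeks towards -x, open end towards +x.
- rack_cheeks (a point): Middle of the channel floor between the rack's wooden cheeks (rack frame [-31, 0, 36] mm). Cheeks: x -66..4 mm, inner faces y +-13, outer +-26 mm, tops z = 62 mm.
- rack_gap (a point): Open gap of the rack at tool height (rack frame [27, 0, 36] mm), free for fingers from x 4 to 50 mm; the rest with ears stands at x 50..57 mm, 36 mm high as on the demagnetiser.
- bit: Square lathe tool bit, 13x120x13 mm, 0.15 kg, steel-grey with a dark blue band near the cutting end. Origin: middle of its underside as it lies; long axis y, cutting end at -y. Starts in the rack, cutting end in the open (towards the rack's +x). It must end in the demagnetiser with its cutting end towards demag +x.
- bit_tip (a point): Cutting end of the tool bit (body frame [0, -60, 6] mm).
- chisel: Cold chisel, 16x145x17 mm, 0.21 kg, brown head part, bright blade. Origin: middle of its underside; long axis y, cutting edge at -y. Starts on the demagnetiser, edge between the pole plates (towards demag +x). It must end in the rack with its edge towards rack +x.
- chisel_edge (a point): Cutting edge of the chisel (body frame [0, -74, 8] mm).
- jog (a joint): Travel of the green push button, m: 0 up, 0.007 fully down; spring return, starts to move at about 2 N, fully down at 6 N; counts as held above 0.0045. It moves straight down.
- jog_top (a point): Centre of the button's top face (32 mm across), about 55 mm above the stand top when up.
- paste_tin: Round tin, green with white lid, 66 mm across, 39 mm high; origin under its centre. Bystander behind the middle.
- tape_roll: Roll of masking tape lying flat, 72 mm across, 19 mm high; origin under its centre. Bystander, at the right.
- oil_can: Red oil can, body 62 mm across, 80 mm high, thin spout to 152 mm; its body's axis stands 8 mm along +y from the origin. Bystander at the back.
- free_top (a point): Fixed mark at [0.49, 0.01, 0] in the bare stand top (z = 0) between demagnetiser and rack, where tools can be laid down for the moment (the stand's front edge runs at about x = 0.42 + 0.2 y). Obstacles behind: the grinder (x > 0.66) and a fixed cast tool holder (73x88x105 mm) at about x 0.64, y -0.12.

How it is judged:
By the outcome, as a careful person would: the job done as asked, in the order asked, and still so for the second after the job is handed in, with the robot touching nothing.
It also fails if it takes over 72 s, if anything falls off the work surface, if the arm or the gripper's body presses on something with over 40 N, if the wrist force passes 120 N, or if a joint passes its speed limit or range.

### The arm

A 6-joint arm with a two-finger parallel gripper is mounted at the origin on a cart in front of the work surface, level with it; the furniture and walls round the work are solid. World frame = base frame: x ahead of the robot, y to its left, z up, the work surface at z = 0. Lengths are in m, angles in rad, forces in N, time in s.
With the tool pointing down it reaches from about 0.225 to 0.875 m from the base axis. Payload 3.4 kg.
Tool frame: the origin (TCP) lies at the centre of the arm's flange, where the gripper is bolted on; the fingertips stand 173 mm ahead of it and the grasp point (between the pads) lies 155 mm ahead of it; x points along the fingers, y is the direction in which the jaws open and shut, and the axes are right-handed (so a half turn about x gives the same grasp; the last joint's range is limited). The gripper opens to 85 mm and grips with 20 to 120 N. Pads are 22 mm wide; open, the fingers measure 114 mm over their backs; the gripper's body (76 mm by 85 mm) begins 54 mm behind the grasp point. The pads swing forward as they close: fully open they stand 13 mm farther back than shut.
Start: joints at [-1.343, 0.276, 1.505, -0, 1.361, -0.121], TCP at [0.197, -0.54, 0.405] pointing down, gripper open.
Joint ranges: [-2.89, 2.89], [-0.75, 2.08], [0.22, 2.7], [-1.18, 4.32], [0.11, 2.71], [-2.7, 2.7]. Speed limits (rad/s): [2.57, 2.57, 3.14, 3.14, 3.14, 3.14].

### API

Orientations are given as a unit quaternion [w, x, y, z].
In Python, from rig import manip gives the robot as it stands.
- The arm moves only by the shell command python3 -m creep 'ROWS' [OPENING] [FORCE]. ROWS is a JSON object of lists of equal length, an entry for each row: "delta_pos": the shift along the tool's x, y, z in cm, a list of three; "dr": the turn, a rotation vector about the tool's x, y, z in rad, a list of three. In form: {"delta_pos": [[dx, dy, dz], ...], "dr": [[rx, ry, rz], ...]}. A call has 1 to 10 rows; each row is the pose to reach, as a shift and turn from the pose commanded when the call began, along the tool's axes at that moment; what a row does not reach only later rows make up. A row lasts 1/10 s, in which the tool goes at most 50 mm and 8.59 degrees, less where a joint would pass 70% of its speed; a pose out of reach is approached as far as the arm can. A call with a gripper value outside its range is refused whole. OPENING is the opening, from -1 (shut) to 1 (fully open), set as the call begins (- or left out, the last holds). The fingers move at their own pace and stop on an object; FORCE is the grip in N (left out, the last holds). Time passes only in rows, so rows that repeat a pose let the fingers close. It gives the time, the measured TCP pose, the force and the opening at its end, in the units of the state.
- manip.get_state(): the state, without advancing time (a new reading comes with each control period).
- manip.get_image(name): name is "scene" or "top" or "wrist"; returns a dict with "pixels" (420x560x3 uint8, blue, green, red), "depth" (420x560 float32, m along the optical axis (not along the pixel's ray), 0 where there is no reading), "intrinsics" (3x3 intrinsics, pixels), "k1" (the pictures are not rectified: a ray, as slopes to the right and down, at radius r is drawn at 1 + k1 r^2 times it, then the intrinsics apply), "rvec" (rotation vector, rad) and "tvec" (3), from world to camera coordinates, as OpenCV has them. Camera axes: x right, y down, z forward; pixel columns grow to the right and rows downward; lengths in m; the calibration is good to about 2 mm. A picture is of the moment at which its call begins.
- manip.sign_off(): hands the job in, once; it reports no verdict.
The state is a dict: "clock": time; "qpos": joint angles; "qd": joint speeds; "effort": joint torques, N m; "position": TCP position; "ee_rot": TCP orientation; "contact_force": force on the tool from outside, world axes, zero at the start; "moment": the same for the moment, N m; "width": finger opening in m.
Only numpy, scipy, OpenCV 4.12 (cv2) and the standard library are available. Lean on these libraries where they do the work, as an engineer would, in place of code of your own. Each camera call takes 0.05 s, during which the arm holds its last target. There are 200 camera calls.

## Working session

There is one attempt and no reset: what is moved stays moved. The work goes in short steps, Python scripts to look and compute and a shell command to move; the robot and the scene stay as the last step left them, time stands still between calls to the robot, and variables do not carry over. Pictures are saved under pics/ and viewed, about 8 in all and at most 12, crops included, and the job is handed in when it is done.

```bash
ls; mkdir -p pics
cat > h.py <<'E'
import numpy as np,cv2
from rig import manip
from scipy.spatial.transform import Rotation as R
def grab(n):
    d=manip.get_image(n); np.savez(f'/tmp/{n}.npz',**d); return d
def load(n): return dict(np.load(f'/tmp/{n}.npz'))
def cloud(d):
    K=d['intrinsics'];k=float(d['k1']);h,w=d['depth'].shape
    u,v=np.meshgrid(np.arange(w),np.arange(h))
    p=cv2.undistortPoints(np.stack([u,v],-1).reshape(-1,1,2).astype(float),K,np.array([k,0,0,0,0.])).reshape(h,w,2)
    z=d['depth'];c=np.dstack([p*z[...,None],z])
    Rm=cv2.Rodrigues(d['rvec'])[0]
    P=(c-d['tvec'].reshape(3))@Rm; P[z==0]=np.nan
    return P
E
python3 - <<'E'
from h import *
s=manip.get_state();print(s)
for n in('scene','top'):
    d=grab(n);cv2.imwrite(f'pics/{n}0.png',d['pixels']);print(n,d['k1'],d['rvec'],d['tvec'])
E
```

```text
pics
{'clock': 0.0, 'qpos': array([-1.34300015e+00,  2.76624049e-01,  1.50611494e+00, -1.68803385e-05,
        1.36068886e+00, -1.20988038e-01]), 'qd': array([-0.00037677, -0.00012171,  0.0019683 , -0.00131116, -0.00098069,
       -0.0007626 ]), 'effort': array([-1.97023346e-04, -4.16765535e+01, -2.45805377e+01, -2.19660228e-04,
        1.11257663e-02,  9.96276214e-06]), 'position': array([ 0.19646295, -0.54018566,  0.40383009]), 'ee_rot': array([-0.12204331, -0.69634055, -0.12333853,  0.69642148]), 'contact_force': array([0.01059736, 0.14916977, 0.03214725]), 'moment': array([-0.04876408,  0.03596713, -0.0116995 ]), 'width': 0.08557122071395405}
scene 0.03212088499492749 [ 1.1641495  -2.42457063  0.89305895] [0.26955188 0.3959385  0.85710844]
top -0.07714479178275215 [ 2.19379844 -2.1994067   0.05999321] [-0.03851971  0.5223164   0.88592181]
```

View pics/top0.png

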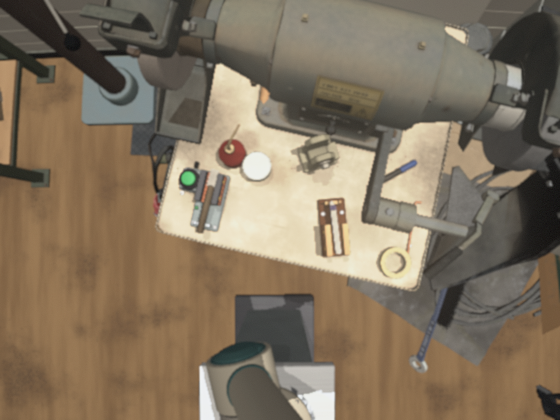

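View pics/scene0.png

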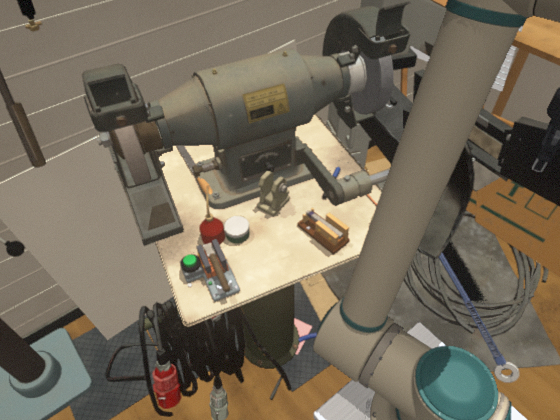

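The top view shows the demagnetiser on the left at (208,200), the button at (188,180), the rack at (333,227), the tin at (256,166), the tape at (395,262) and the can at (232,153). The scene view agrees with this. Next I'll get rough poses from depth.

Run:
```python
from h import *
for n in('top','scene'):
    P=cloud(load(n)).reshape(-1,3);P=P[~np.isnan(P[:,0])]
    print(n,'table z',np.median(P[(abs(P[:,0]-.49)<.02)&(abs(P[:,1]-.01)<.03),2]))
    for nm,c,r in(('demag',None,None),('rack',None,None)):
        T=cloud(load('top')); g=T[200,208] if nm=='demag' else T[227,333]
        m=(np.hypot(P[:,0]-g[0],P[:,1]-g[1])<.10)&(abs(P[:,2]-.0615)<.005)
        Q=P[m]; print(nm,g,len(Q)); 
        if len(Q)>5:
            print(cv2.minAreaRect((Q[:,:2]*1000).astype(np.float32)))
T=cloud(load('top'))
for px in((180,188),(166,256),(262,384),(153,232)):print(T[px])
d=load('top')['pixels']
a=cv2.resize(d[150:240,160:260],None,fx=5,fy=5,interpolation=2);b=cv2.resize(d[190:265,305:360],None,fx=5,fy=5,interpolation=2)
o=np.zeros((450,775,3),np.uint8);o[:450,:500]=a;o[:375,500:775]=b;cv2.imwrite('pics/crop0.png',o)
```

```text
top table z -0.00021094612054495108
demag [0.53722103 0.12814194 0.05057583] 406
((587.4002685546875, 139.17327880859375), (91.51177978515625, 104.2280502319336), 76.00289916992188)
rack [ 0.47606224 -0.15201709  0.04773532] 404
((482.1367492675781, -169.06280517578125), (72.31690979003906, 152.95855712890625), 71.55513763427734)
scene table z -0.00011631031592079287
demag [0.53722103 0.12814194 0.05057583] 323
((571.685791015625, 121.2247085571289), (91.94841766357422, 110.60901641845703), 19.814186096191406)
rack [ 0.47606224 -0.15201709  0.04773532] 325
((467.40478515625, -189.36233520507812), (85.42242431640625, 146.98699951171875), 35.30459213256836)
[0.58218523 0.17317337 0.05352066]
[0.61567204 0.02131418 0.03781691]
[ 0.3944064  -0.27419488  0.01822878]
[0.63798061 0.07111021 0.07868381]
```

View pics/crop0.png

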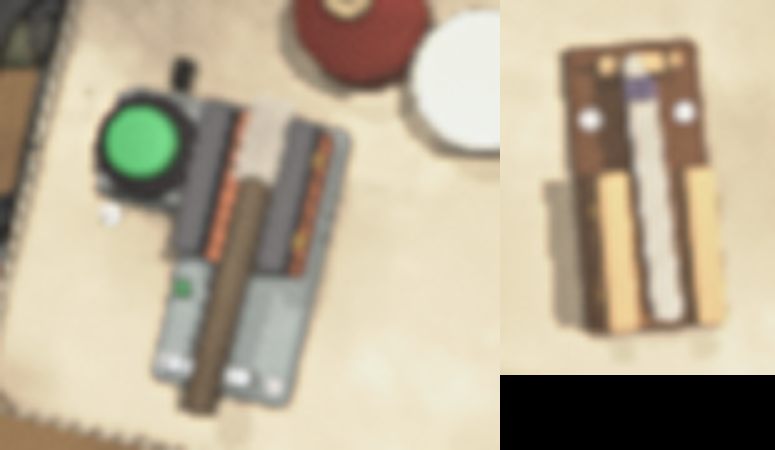

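```bash
cat >> h.py <<'E'
def tgt(yaw,flip=False):
    # tool x down, tool y = world y rotated by yaw (tool z = x cross y)
    s=-1 if flip else 1
    x=np.array([0,0,-1.]);y=s*np.array([-np.sin(yaw),np.cos(yaw),0]);return np.stack([x,y,np.cross(x,y)],1)
def plan(pos,yaw):
    "shift cm and rotvec to take TCP to pos, long axis of held tool at world yaw (deg)"
    s=manip.get_state();q=s['ee_rot'];A=R.from_quat([q[1],q[2],q[3],q[0]]).as_matrix()
    o=[]
    for f in(False,True):
        o.append(R.from_matrix(A.T@tgt(np.radians(yaw),f)).as_rotvec())
    o.sort(key=np.linalg.norm)
    print('pos',s['position'].round(4),'clk',s['clock'],'w',s['width'].round(4),'F',s['contact_force'].round(1),'q6',s['qpos'][5].round(2))
    print('dpos cm',((np.array(pos)-s['position'])@A*100).round(2),'dr',o[0].round(3),'| other',o[1].round(2))
E
python3 - <<'E'
from h import *
q=manip.get_state()['ee_rot'];print(R.from_quat([q[1],q[2],q[3],q[0]]).as_matrix().round(2))
plan([.42,0,.42],0)
E
```

```text
[[-0.    0.34 -0.94]
 [ 0.   -0.94 -0.34]
 [-1.   -0.   -0.  ]]Traceback (most recent call last):
  File "<stdin>", line 3, in <module>
  File "h.py", line 26, in plan
    print('pos',s['position'].round(4),'clk',s['clock'],'w',s['width'].round(4),'F',s['contact_force'].round(1),'q6',s['qpos'][5].round(2))
                                                            ^^^^^^^^^^^^^^^^
AttributeError: 'float' object has no attribute 'round'
```

```bash
sed -i "s/s\['width'\].round(4)/round(s['width'],4)/" h.py
python3 - <<'E'
from h import *
plan([.42,0,.42],0)
E
```

```text
pos [ 0.1965 -0.5402  0.4039] clk 0.1 w 0.0856 F [-0.2  0.9  0. ] q6 -0.12
dpos cm [ -1.53 -43.13 -39.47] dr [0.349 0.    0.002] | other [-2.79 -0.    0.  ]
```

```bash
python3 -m creep '{"delta_pos":[[-1.5,-43.1,-39.5],[-1.5,-43.1,-39.5],[-1.5,-43.1,-39.5],[-1.5,-43.1,-39.5],[-1.5,-43.1,-39.5],[-1.5,-43.1,-39.5],[-1.5,-43.1,-39.5],[-1.5,-43.1,-39.5],[-1.5,-43.1,-39.5],[-1.5,-43.1,-39.5]],"dr":[[0.349,0,0],[0.349,0,0],[0.349,0,0],[0.349,0,0],[0.349,0,0],[0.349,0,0],[0.349,0,0],[0.349,0,0],[0.349,0,0],[0.349,0,0]]}' 1 60
python3 - <<'E'
from h import *
plan([.42,0,.42],0)
E
```

```text
clock: 1.1
position: [0.388, -0.0766, 0.4175]
ee_rot: [-0.0, 0.707, -0.0, -0.707]
contact_force: [1.0, -1.0, -1.3]
width: 0.085
pos [ 0.388  -0.0766  0.4175] clk 1.1 w 0.085 F [ 1.  -1.  -1.3] q6 1.2
dpos cm [-0.25 -7.66 -3.2 ] dr [-0.001 -0.    -0.   ] | other [ 3.14 -0.    0.  ]
```

```bash
python3 -m creep '{"delta_pos":[[0,-7.0,-3.2],[0,-7.0,-3.2],[0,-7.0,-3.2],[0,-7.0,-3.2]],"dr":[[0,0,0],[0,0,0],[0,0,0],[0,0,0]]}'
python3 - <<'E'
from h import *
d=grab('wrist');cv2.imwrite('pics/w0.png',d['pixels']);P=cloud(d)
Rm=cv2.Rodrigues(d['rvec'])[0];print('cam',-Rm.T@d['tvec'].reshape(3),Rm[2])
print(manip.get_state()['position'])
E
```

```text
clock: 1.5
position: [0.4198, -0.0084, 0.4171]
ee_rot: [-0.001, -0.707, -0.0, 0.708]
contact_force: [-1.5, 0.4, 0.1]
width: 0.0859
cam [ 0.49853974 -0.0080447   0.38630386] [-0.30494008 -0.00161322 -0.95237017]
[ 0.41962418 -0.0089986   0.4171827 ]
```

View pics/w0.png

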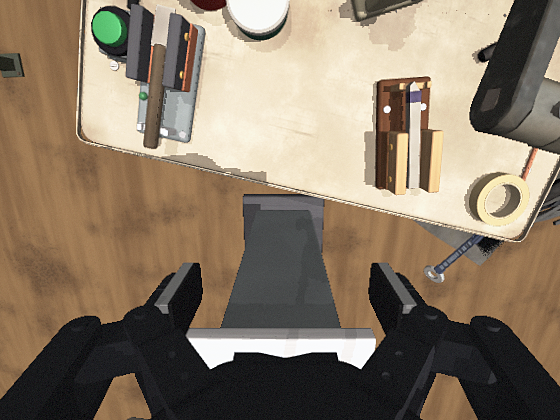

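The wrist view shows the whole rack with its bit: blue band at (415,97), cheeks at (385..440,130..190). Demag is at top left, with the chisel from (165,15) to (152,145) and the button at (109,30). Now I'll fit both holders to the depth data.

```bash
cat > fit.py <<'E'
from h import *
from scipy.optimize import minimize
def H(p,kind):
    s=1 if kind=='demag' else -1
    x=p[:,0]*s;y=p[:,1];ay=abs(y);h=np.zeros(len(p))
    hw=34 if s==1 else 32
    h[(x>-65)&(x<71)&(ay<hw)]=14
    if s==1:
        h[(x>13)&(x<69)&(y>34)&(y<76)]=14
        h[(abs(x-40)<24)&(abs(y-52)<23)]=32
        h[np.hypot(x-40,y-52)<16]=55
    h[(x>-57)&(x<-50)&(ay<18)]=40
    h[(x>-4)&(x<66)&(ay<26)]=62
    h[(x>-4)&(x<66)&(ay<13)]=36
    h[(ay<7)&(abs(x)<(72 if s==1 else 60))]=51 if s==1 else 49
    return h
def fit(P,kind,g):
    Q=P.reshape(-1,3);Q=Q[~np.isnan(Q[:,0])]*1000
    Q=Q[(np.hypot(Q[:,0]-g[0],Q[:,1]-g[1])<95)&(Q[:,2]<75)&(Q[:,2]>-10)]
    def tf(v):
        c,s=np.cos(v[2]/50),np.sin(v[2]/50);d=Q[:,:2]-v[:2];return d@np.array([[c,-s],[s,c]])
    f=lambda v:np.minimum(abs(H(tf(v),kind)-Q[:,2]),12).mean()
    best=None
    for dx in(-10,0,10):
      for dy in(-8,0,8):
        for a in (-5,5):
          v0=np.array([g[0]+dx,g[1]+dy,(g[2]+a)*50*np.pi/180])
          r=minimize(f,v0,method='Nelder-Mead',options=dict(initial_simplex=v0+np.vstack([np.zeros(3),6*np.eye(3)])))
          if best is None or r.fun<best.fun:best=r
    v=best.x;return v[0],v[1],v[2]/50*180/np.pi,best.fun
E
python3 - <<'E'
from fit import *
G=dict(demag=(540,128,-13),rack=(475,-152,7))
for n in('wrist','top','scene'):
    P=cloud(load(n))
    for k in G:print(n,k,np.round(fit(P,k,G[k]),2))
P=cloud(load('wrist'))
for px in((97,415),(84,416),(186,415),(145,152),(30,109),(15,165)):print(px,P[px].round(4))
# tools: points in channel band
E
```

```text
wrist demag [537.13 132.64 -12.79   2.86]
wrist rack [ 480.05 -156.      4.36    2.46]
top demag [536.33 132.29 -13.     2.81]
top rack [ 479.01 -155.92    4.69    1.96]
scene demag [535.97 131.38 -12.8    3.71]
scene rack [ 478.6  -156.64    3.77    3.95]
(97, 415) [ 0.5203 -0.1509  0.0491]
(84, 416) [ 0.535  -0.1557  0.0362]
(186, 415) [ 0.4201 -0.1644  0.0486]
(145, 152) [0.4681 0.1429 0.0523]
(30, 109) [0.5847 0.1718 0.0553]
(15, 165) [0.5997 0.1155 0.0469]
```

```bash
cat >> fit.py <<'E'
D=(536.5,132.2,-12.9);K=(479.3,-156.0,4.4)
def loc(P,v):
    a=np.radians(v[2]);c,s=np.cos(a),np.sin(a);Q=P.reshape(-1,3)*1000
    return np.c_[(Q[:,:2]-v[:2])@np.array([[c,-s],[s,c]]),Q[:,2]]
def wor(x,y,v):
    a=np.radians(v[2]);return v[0]+x*np.cos(a)-y*np.sin(a),v[1]+x*np.sin(a)+y*np.cos(a)
def tool(P,v,lo,hi,yb=12):
    L=loc(P,v);m=(abs(L[:,1])<yb)&(abs(L[:,0])<95)&(L[:,2]>lo)&(L[:,2]<hi);L=L[m]
    (cx,cy),wh,an=cv2.minAreaRect(L[:,:2].astype(np.float32))
    k=np.polyfit(L[:,0],L[:,1],1)
    print(len(L),'x',np.percentile(L[:,0],[0,1,99,100]).round(1),'rect',round(cx,1),round(cy,1),np.round(wh,1),'slope deg',np.degrees(np.arctan(k[0])).round(2),'y@0',k[1].round(2),'z',[np.median(L[abs(L[:,0]-u)<8,2]).round(1) for u in(-50,-25,0,25,50)])
E
python3 - <<'E'
from fit import *
for n in('wrist','top'):
    P=cloud(load(n));print(n);tool(P,D,44,56);tool(P,K,44,54)
print('grip chisel',wor(-27,0,D),'grip bit',wor(27,0,K))
plan([wor(27,0,K)[0]/1000,wor(27,0,K)[1]/1000,.29],4.4)
E
```

```text
wrist
2087 x [-73.5 -71.4  72.8  74.3] rect 0.4 0.6 [ 20.5 147.5] slope deg 1.45 y@0 -1.13 z [np.float64(51.1), np.float64(50.9), np.float64(51.1), np.float64(51.2), np.float64(46.6)]
1251 x [-62.1 -60.6  54.2  57.3] rect -2.2 -0.1 [119.3  16.3] slope deg 2.4 y@0 0.99 z [np.float64(48.6), np.float64(48.3), np.float64(48.6), np.float64(48.5), np.float64(48.6)]
top
485 x [-74.3 -72.7  71.8  73.4] rect -0.3 1.0 [ 23.2 147.8] slope deg -0.05 y@0 -2.23 z [np.float64(50.7), np.float64(50.9), np.float64(51.0), np.float64(50.8), np.float64(46.8)]
300 x [-62.  -61.5  53.1  55.5] rect -3.3 0.4 [117.9  12.8] slope deg 2.3 y@0 0.75 z [np.float64(48.1), np.float64(48.3), np.float64(48.2), np.float64(48.4), np.float64(47.9)]
grip chisel (np.float64(510.18144775683703), np.float64(138.22775313229567)) grip bit (np.float64(506.2204243101269), np.float64(-153.9285862405759))
pos [ 0.4196 -0.009   0.4172] clk 1.55 w 0.0856 F [0.2 0.2 0.3] q6 1.38
dpos cm [12.72 14.48 -8.67] dr [-0.077  0.001 -0.001] | other [ 3.06 -0.   -0.  ]
```

```bash
python3 -m creep '{"delta_pos":[[5,14.3,-8.65],[10,14.3,-8.65],[15.5,14.3,-8.65],[15.5,14.3,-8.65],[15.5,14.3,-8.65],[15.5,14.3,-8.65]],"dr":[[-0.118,0,0],[-0.118,0,0],[-0.118,0,0],[-0.118,0,0],[-0.118,0,0],[-0.118,0,0]]}' 0.1 60
python3 - <<'E'
from fit import *
plan([.5061,-.1519,.211],6.8)
E
```

```text
clock: 2.15
position: [0.5054, -0.155, 0.2583]
ee_rot: [-0.039, -0.703, -0.041, 0.708]
contact_force: [-0.6, -0.1, 0.3]
width: 0.0469
pos [ 0.5054 -0.155   0.2583] clk 2.15 w 0.0469 F [-0.6 -0.1  0.3] q6 1.03
dpos cm [ 4.73 -0.29 -0.14] dr [-0.006  0.007  0.003] | other [ 3.14  0.   -0.01]
```

```bash
python3 -m creep '{"delta_pos":[[2.4,0,0],[4.6,0,0],[4.6,0,0],[4.6,0,0]],"dr":[[0,0,0],[0,0,0],[0,0,0],[0,0,0]]}'
python3 - <<'E'
from fit import *
plan([.5061,-.1519,.211],6.8)
E
```

```text
clock: 2.55
position: [0.5061, -0.1522, 0.2176]
ee_rot: [0.041, 0.706, 0.041, -0.706]
contact_force: [-0.3, 0.0, -0.3]
width: 0.0471
pos [ 0.5061 -0.1522  0.2176] clk 2.55 w 0.0471 F [-0.3  0.  -0.3] q6 1.03
dpos cm [ 0.66 -0.03 -0.  ] dr [-0.002 -0.    -0.   ] | other [ 3.14 -0.    0.  ]
```

```bash
python3 -m creep '{"delta_pos":[[0.3,0,0],[0.3,0,0],[0.3,0,0],[0.3,0,0],[0.3,0,0],[0.3,0,0],[0.3,0,0],[0.3,0,0]],"dr":[[0,0,0],[0,0,0],[0,0,0],[0,0,0],[0,0,0],[0,0,0],[0,0,0],[0,0,0]]}' -1 70
python3 - <<'E'
from fit import *
plan([.5061,-.1519,.211],6.8)
E
```

```text
clock: 3.35
position: [0.5067, -0.1518, 0.2149]
ee_rot: [0.042, 0.706, 0.041, -0.705]
contact_force: [-2.0, 1.1, 5.7]
width: 0.01
pos [ 0.5067 -0.1518  0.2149] clk 3.35 w 0.01 F [-2.   1.1  5.7] q6 1.03
dpos cm [ 0.39 -0.    0.06] dr [-0.    -0.001 -0.001] | other [ 3.14 -0.    0.  ]
```

Run:
```python
from fit import *
d=grab('wrist');cv2.imwrite('pics/w1.png',d['pixels']);print(manip.get_state()['width'])
```

```text
0.01011159636655105
```

View pics/w1.png

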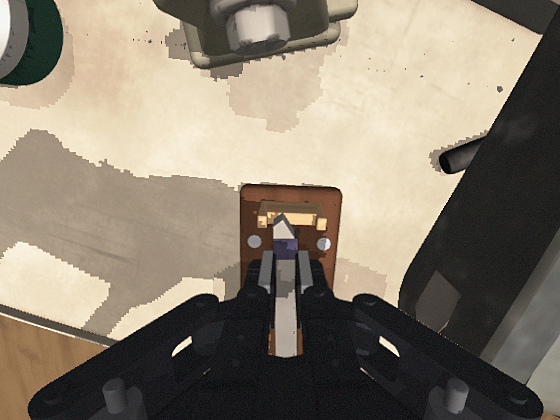

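```bash
python3 -m creep '{"delta_pos":[[-1,0,0],[-2.5,0,0],[-4.5,0,0],[-6,0,0],[-6,0,0],[-6,0,0]],"dr":[[0,0,0],[0,0,0],[0,0,0],[0,0,0],[0,0,0],[0,0,0]]}'
python3 - <<'E'
from fit import *
plan([.525,-.075,.22],4)
E
```

```text
clock: 4.0
position: [0.5063, -0.1516, 0.2737]
ee_rot: [0.042, 0.706, 0.042, -0.706]
contact_force: [-0.9, 0.4, -1.5]
width: 0.0094
pos [ 0.5063 -0.1516  0.2737] clk 4.0 w 0.0094 F [-0.9  0.4 -1.5] q6 1.03
dpos cm [ 5.37 -7.39 -2.75] dr [ 0.048 -0.001 -0.   ] | other [-3.09  0.   -0.  ]
```

```bash
python3 -m creep '{"delta_pos":[[0,-4,-1.4],[0,-7.4,-2.75],[3,-7.4,-2.75],[6,-7.4,-2.75],[8,-7.4,-2.75],[8,-7.4,-2.75],[8,-7.4,-2.75]],"dr":[[0.024,0,0],[0.048,0,0],[0.048,0,0],[0.048,0,0],[0.048,0,0],[0.048,0,0],[0.048,0,0]]}'
python3 - <<'E'
from fit import *
plan([.525,-.075,.18],4)
E
```

```text
clock: 4.7
position: [0.5249, -0.075, 0.1929]
ee_rot: [-0.024, -0.706, -0.025, 0.707]
contact_force: [0.3, 0.0, 0.0]
width: 0.0098
pos [ 0.5249 -0.075   0.1929] clk 4.7 w 0.0098 F [0.3 0.  0. ] q6 1.23
dpos cm [ 1.29  0.01 -0.02] dr [-0.     0.002  0.001] | other [ 3.14  0.   -0.  ]
```

```bash
python3 -m creep '{"delta_pos":[[0.6,0,0],[1.1,0,0],[1.4,0,0],[1.4,0,0],[1.4,0,0]],"dr":[[0,0,0],[0,0,0],[0,0,0],[0,0,0],[0,0,0]]}'
python3 - <<'E'
from fit import *
plan([.525,-.075,.18],4)
d=grab('wrist');P=cloud(d)
tool(P,(496,-77,4),5,60,12)
Q=P[200:320,260:320];print(np.round(P[230:330:15,285],4))
cv2.imwrite('pics/w2.png',d['pixels'])
E
```

```text
clock: 5.2
position: [0.5251, -0.075, 0.1797]
ee_rot: [0.025, 0.707, 0.025, -0.707]
contact_force: [0.8, 0.4, -1.4]
width: 0.0097
pos [ 0.5251 -0.075   0.1797] clk 5.2 w 0.0097 F [ 0.8  0.4 -1.4] q6 1.23
dpos cm [-0.03 -0.01  0.01] dr [-0. -0. -0.] | other [ 3.14 -0.    0.  ]
5372 x [-26.7 -24.3  57.6  59.8] rect 16.5 2.4 [24.  86.4] slope deg 0.39 y@0 -0.28 z [np.float64(nan), np.float64(13.4), np.float64(13.4), np.float64(31.2), np.float64(14.2)]
[[ 0.5498 -0.0732  0.0135]
 [ 0.5415 -0.0738  0.0131]
 [ 0.533  -0.0744  0.0132]
 [ 0.524  -0.0751  0.0129]
 [ 0.5153 -0.0757  0.0137]
 [ 0.5057 -0.0763  0.0136]
 [ 0.496  -0.077   0.0138]]
  return _methods._mean(a, axis=axis, dtype=dtype,
  ret = ret.dtype.type(ret / rcount)
```

```bash
python3 -m creep '{"delta_pos":[[0,0,0],[0,0,0],[0,0,0],[-3,0,0],[-8,0,0],[-9,0,0]],"dr":[[0,0,0],[0,0,0],[0,0,0],[0,0,0],[0,0,0],[0,0,0]]}' 0.1
python3 - <<'E'
from fit import *
plan([.5097,.1363,.265],-12.2)
E
```

```text
clock: 5.85
position: [0.5269, -0.0755, 0.2744]
ee_rot: [0.026, 0.71, 0.024, -0.703]
contact_force: [-0.2, 0.0, -0.3]
width: 0.0468
pos [ 0.5269 -0.0755  0.2744] clk 5.85 w 0.0468 F [-0.2  0.  -0.3] q6 1.23
dpos cm [  0.86 -21.25   0.25] dr [ 0.283 -0.01  -0.002] | other [-2.86  0.   -0.01]
```

```bash
python3 -m creep '{"delta_pos":[[0,-5,0.1],[0,-10,0.1],[0,-15,0.1],[0,-19,0.1],[0,-21.25,0.1],[0,-21.25,0.1],[0,-21.25,0.1]],"dr":[[0.14,0,0],[0.283,0,0],[0.283,0,0],[0.283,0,0],[0.283,0,0],[0.283,0,0],[0.283,0,0]]}'
python3 - <<'E'
from fit import *
plan([.5097,.1363,.213],-12.2)
E
```

```text
clock: 6.55
position: [0.509, 0.1371, 0.2693]
ee_rot: [0.074, -0.703, 0.075, 0.703]
contact_force: [0.2, -0.6, 0.6]
width: 0.0473
pos [0.509  0.1371 0.2693] clk 6.55 w 0.0473 F [ 0.2 -0.6  0.6] q6 1.91
dpos cm [ 5.63  0.06 -0.08] dr [ 0.001  0.    -0.001] | other [-3.14  0.    0.  ]
```

```bash
python3 -m creep '{"delta_pos":[[2,0.06,-0.08],[4,0.06,-0.08],[5.6,0.06,-0.08],[5.6,0.06,-0.08],[5.6,0.06,-0.08]],"dr":[[0,0,0],[0,0,0],[0,0,0],[0,0,0],[0,0,0]]}'
python3 -m creep '{"delta_pos":[[0.05,0,0],[0.05,0,0],[0.05,0,0],[0.05,0,0],[0.05,0,0],[0.05,0,0]],"dr":[[0,0,0],[0,0,0],[0,0,0],[0,0,0],[0,0,0],[0,0,0]]}' -1 70
python3 - <<'E'
from fit import *
plan([.5097,.1363,.213],-12.2)
E
```

```text
clock: 7.05
position: [0.5102, 0.135, 0.2135]
ee_rot: [0.076, -0.703, 0.076, 0.703]
contact_force: [0.2, -1.7, -0.8]
width: 0.0473
clock: 7.65
position: [0.5103, 0.1361, 0.2142]
ee_rot: [-0.075, 0.704, -0.075, -0.702]
contact_force: [-1.1, -0.4, 6.9]
width: 0.0136
pos [0.5103 0.1361 0.2142] clk 7.65 w 0.0136 F [-1.1 -0.4  6.9] q6 1.91
dpos cm [ 0.12 -0.    0.06] dr [ 0.    -0.002  0.   ] | other [-3.14 -0.   -0.  ]
```

```bash
python3 -m creep '{"delta_pos":[[-1,0,0],[-2.5,0,0],[-4.5,0,0],[-6,0,0],[-6,0,0]],"dr":[[0,0,0],[0,0,0],[0,0,0],[0,0,0],[0,0,0]]}'
python3 - <<'E'
from fit import *
plan([.473,-.005,.20],0)
E
```

```text
clock: 8.15
position: [0.5106, 0.1364, 0.2752]
ee_rot: [-0.076, 0.705, -0.075, -0.701]
contact_force: [1.3, -0.3, -1.2]
width: 0.0136
pos [0.5106 0.1364 0.2752] clk 8.15 w 0.0136 F [ 1.3 -0.3 -1.2] q6 1.91
dpos cm [ 7.49 14.63  0.72] dr [-0.213 -0.005  0.001] | other [2.93 0.   0.01]
```

```bash
python3 -m creep '{"delta_pos":[[0,4,0.2],[0,8,0.4],[0,12,0.7],[0,14.63,0.7],[3,14.63,0.7],[6,14.63,0.7],[7.2,14.63,0.7],[7.2,14.63,0.7],[7.2,14.63,0.7]],"dr":[[-0.1,0,0],[-0.213,0,0],[-0.213,0,0],[-0.213,0,0],[-0.213,0,0],[-0.213,0,0],[-0.213,0,0],[-0.213,0,0],[-0.213,0,0]]}'
python3 - <<'E'
from fit import *
plan([.473,-.005,.1785],0)
E
```

```text
clock: 9.05
position: [0.472, -0.0053, 0.2007]
ee_rot: [0.0, -0.707, 0.0, 0.707]
contact_force: [0.6, -0.4, -1.2]
width: 0.0138
pos [ 0.472  -0.0053  0.2007] clk 9.05 w 0.0138 F [ 0.6 -0.4 -1.2] q6 1.41
dpos cm [ 2.22 -0.03 -0.1 ] dr [-0.     0.001  0.   ] | other [ 3.14  0.   -0.  ]
```

```bash
python3 -m creep '{"delta_pos":[[0.8,0,0],[1.5,0,0],[2.1,0,0],[2.25,0,0],[2.25,0,0]],"dr":[[0,0,0],[0,0,0],[0,0,0],[0,0,0],[0,0,0]]}'
python3 -m creep '{"delta_pos":[[0,0,0],[0,0,0],[0,0,0],[-3,0,0],[-7,0,3],[-12,0,8],[-12,0,8],[-12,0,8],[-12,0,8]],"dr":[[0,0,0],[0,0,0],[0,0,0],[0,0,0],[0,0,0],[0,0,0],[0,0,0],[0,0,0],[0,0,0]]}' 0.1
python3 - <<'E'
from fit import *
plan([.473,-.005,.1785],0)
d=grab('wrist');P=cloud(d);cv2.imwrite('pics/w3.png',d['pixels'])
tool(P,(500,-5,0),8,22,20);tool(P,(496,-77,4),7,20,18)
E
```

```text
clock: 9.55
position: [0.472, -0.0053, 0.1784]
ee_rot: [0.0, -0.707, 0.0, 0.707]
contact_force: [-0.0, 0.3, -1.1]
width: 0.0141
clock: 10.45
position: [0.3925, -0.0054, 0.2987]
ee_rot: [-0.0, 0.708, -0.0, -0.706]
contact_force: [0.4, -0.6, 0.4]
width: 0.0467
pos [ 0.3925 -0.0054  0.2987] clk 10.45 w 0.0467 F [ 0.4 -0.6  0.4] q6 1.38
dpos cm [12.04 -0.05 -8.02] dr [-0.    -0.002 -0.   ] | other [ 3.14 -0.    0.  ]
3662 x [-95.  -88.4  58.5  59.5] rect -18.4 4.8 [155.7  38.8] slope deg 0.22 y@0 -0.19 z [np.float64(15.2), np.float64(15.1), np.float64(15.2), np.float64(14.9), np.float64(10.5)]
2493 x [-60.3 -58.7  55.7  59.1] rect -0.6 -0.1 [119.4  13.6] slope deg 0.35 y@0 0.54 z [np.float64(12.4), np.float64(12.4), np.float64(12.5), np.float64(12.4), np.float64(12.5)]
```

View pics/w3.png

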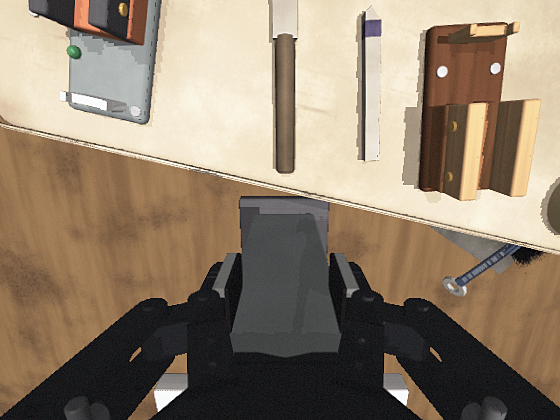

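The chisel lies at (285,35..172) with its edge up-image. The bit lies beside it at (370,10..160), blue band up, and the rack is empty. I'll locate the chisel's head end and refit the rack.

Run:
```python
from fit import *
P=cloud(load('wrist'))
for v in(150,160,166,169,171,173,176):print(v,P[v,285].round(4))
L=P.reshape(-1,3);m=(L[:,2]>.010)&(L[:,2]<.02)&(abs(L[:,1]+.005)<.012)&(L[:,0]>.42);print(L[m][:,0].min(),np.percentile(L[m][:,0],1),L[m][:,1].min(),L[m][:,1].max())
print('rack',np.round(fit(P,'rack',(479,-156,4)),2))
```

```text
150 [ 0.4451 -0.0053  0.0169]
160 [ 0.4365 -0.0053  0.0165]
166 [ 0.4313 -0.0053  0.0163]
169 [ 0.4286 -0.0053  0.0162]
171 [ 0.4269 -0.0053  0.016 ]
173 [ 0.4249 -0.0053  0.015 ]
176 [ 0.4195 -0.0053  0.001 ]
0.4244878788601269 0.42668101375694517 -0.014620222079541305 0.004821003566982188
rack [ 480.46 -155.9     4.11    3.37]
```

```bash
python3 -m creep '{"delta_pos":[[1,0,-4],[3,0,-9],[5,0,-13],[8,0,-13],[11,0,-13],[12.2,0,-13],[12.2,0,-13],[12.2,0,-13]],"dr":[[0,0,0],[0,0,0],[0,0,0],[0,0,0],[0,0,0],[0,0,0],[0,0,0],[0,0,0]]}'
python3 -m creep '{"delta_pos":[[0,0,0],[0,0,0],[0,0,0],[0,0,0],[0,0,0],[0,0,0]],"dr":[[0,0,0],[0,0,0],[0,0,0],[0,0,0],[0,0,0],[0,0,0]]}' -1 70
python3 -m creep '{"delta_pos":[[-2,0,0],[-5,0,0],[-9,0,0],[-9,0,0],[-9,0,0]],"dr":[[0,0,0],[0,0,0],[0,0,0],[0,0,0],[0,0,0]]}'
python3 - <<'E'
from fit import *
x,y=wor(24,0,(479.5,-156,4.3))
plan([x/1000,y/1000,.235],4.3)
E
```

```text
clock: 11.3
position: [0.5226, -0.0054, 0.1764]
ee_rot: [0.0, -0.707, 0.0, 0.707]
contact_force: [-0.3, 0.6, 1.1]
width: 0.0468
clock: 11.9
position: [0.5224, -0.0054, 0.1781]
ee_rot: [0.0, 0.708, -0.0, -0.706]
contact_force: [-0.2, -0.3, 7.4]
width: 0.0137
clock: 12.4
position: [0.522, -0.0053, 0.2676]
ee_rot: [0.0, 0.708, -0.0, -0.706]
contact_force: [-0.1, 0.8, -2.3]
width: 0.0138
pos [ 0.522  -0.0053  0.2676] clk 12.4 w 0.0138 F [-0.1  0.8 -2.3] q6 1.43
dpos cm [ 3.26 14.89  1.86] dr [-0.075 -0.003 -0.001] | other [ 3.07 -0.    0.  ]
```

```bash
python3 -m creep '{"delta_pos":[[0,4.5,0.6],[0,9,1.2],[0,13,1.8],[0,14.89,1.86],[0,14.89,1.86],[0,14.89,1.86],[0,14.89,1.86]],"dr":[[-0.075,0,0],[-0.075,0,0],[-0.075,0,0],[-0.075,0,0],[-0.075,0,0],[-0.075,0,0],[-0.075,0,0]]}'
python3 - <<'E'
from fit import *
x,y=wor(24,0,(479.5,-156,4.3))
plan([x/1000,y/1000,.214],4.3)
d=grab('wrist');P=cloud(d);cv2.imwrite('pics/w4.png',d['pixels']);tool(P,(479.5,-156,4.3),75,110,12)
tool(P,(479.5,-156,4.3),20,48,30)
E
```

```text
clock: 13.1
position: [0.503, -0.1532, 0.2656]
ee_rot: [-0.026, -0.706, -0.027, 0.707]
contact_force: [-0.8, -0.1, -1.3]
width: 0.0139
pos [ 0.503  -0.1532  0.2656] clk 13.1 w 0.0139 F [-0.8 -0.1 -1.3] q6 1.07
dpos cm [ 5.16  0.11 -0.05] dr [0.    0.002 0.002] | other [-3.14 -0.    0.  ]
6052 x [-32.8 -27.3  72.5  73.1] rect 20.5 -0.5 [105.8  23.9] slope deg -0.01 y@0 1.07 z [np.float64(nan), np.float64(102.9), np.float64(102.8), np.float64(102.8), np.float64(98.2)]
585 x [-62.5  -0.7  57.7  57.9] rect 0.3 -0.7 [ 55.6 119.1] slope deg -1.58 y@0 -4.75 z [np.float64(nan), np.float64(nan), np.float64(31.8), np.float64(nan), np.float64(41.8)]
  return _methods._mean(a, axis=axis, dtype=dtype,
  ret = ret.dtype.type(ret / rcount)
```

View pics/w4.png

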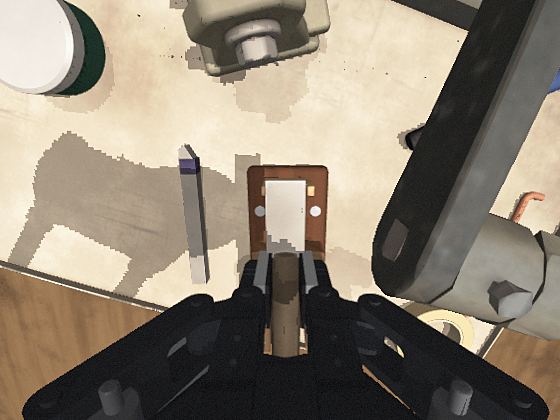

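Chisel is held level and aligned above the rack, with its edge at about rack x = 73 mm. Lowering it.

```bash
python3 -m creep '{"delta_pos":[[1.5,0.05,0],[3,0.05,0],[4.2,0.05,0],[4.9,0.05,0],[5.15,0.05,0],[5.15,0.05,0],[5.15,0.05,0]],"dr":[[0,0,0],[0,0,0],[0,0,0],[0,0,0],[0,0,0],[0,0,0],[0,0,0]]}'
python3 - <<'E'
from fit import *
x,y=wor(24,0,(479.5,-156,4.3))
plan([x/1000,y/1000,.214],4.3)
E
```

```text
clock: 13.85
position: [0.5038, -0.1548, 0.2155]
ee_rot: [0.027, 0.707, 0.026, -0.706]
contact_force: [0.5, -0.0, -2.5]
width: 0.0143
pos [ 0.5038 -0.1548  0.2155] clk 13.85 w 0.0143 F [ 0.5 -0.  -2.5] q6 1.07
dpos cm [ 0.15 -0.06  0.03] dr [-0.    -0.001 -0.001] | other [ 3.14 -0.    0.  ]
```

```bash
python3 -m creep '{"delta_pos":[[0.1,-0.05,0],[0.2,-0.05,0],[0.2,-0.05,0]],"dr":[[0,0,0],[0,0,0],[0,0,0]]}'
python3 -m creep '{"delta_pos":[[0,0,0],[0,0,0],[0,0,0],[-2,0,0],[-5,0,0],[-7,0,0]],"dr":[[0,0,0],[0,0,0],[0,0,0],[0,0,0],[0,0,0],[0,0,0]]}' 0.1
python3 - <<'E'
from fit import *
P=cloud(load('wrist'));d=grab('wrist');P=cloud(d);tool(P,(479.5,-156,4.3),44,56,12.5)
P=cloud(grab('top'));tool(P,(479.5,-156,4.3),43,56,12.5)
plan([.468,-.079,.25],4.2)
E
```

```text
clock: 14.15
position: [0.5037, -0.1543, 0.2141]
ee_rot: [0.027, 0.707, 0.026, -0.706]
contact_force: [-0.5, 1.5, 5.6]
width: 0.0138
clock: 14.75
position: [0.5038, -0.1544, 0.2843]
ee_rot: [0.027, 0.707, 0.026, -0.706]
contact_force: [0.8, 0.1, -0.0]
width: 0.0469
4020 x [-73.1 -69.4  73.2  74.1] rect 0.5 1.2 [ 22.3 147.3] slope deg -0.23 y@0 -0.29 z [np.float64(51.3), np.float64(51.5), np.float64(51.1), np.float64(51.1), np.float64(46.8)]
142 x [-75.2 -74.8 -20.7 -19.5] rect -47.2 -0.2 [16. 56.] slope deg -7.09 y@0 -6.79 z [np.float64(50.4), np.float64(49.5), np.float64(nan), np.float64(nan), np.float64(nan)]
pos [ 0.5045 -0.1547  0.2857] clk 14.85 w 0.0465 F [ 1.  -0.7 -0.1] q6 1.07
dpos cm [ 3.53 -7.84  3.1 ] dr [ 0.002 -0.006 -0.003] | other [-3.14  0.   -0.01]
  return _methods._mean(a, axis=axis, dtype=dtype,
  ret = ret.dtype.type(ret / rcount)
```

```bash
python3 -m creep '{"delta_pos":[[0,-4,1.4],[0,-7.88,2.83],[3,-7.88,2.83],[5.5,-7.88,2.83],[5.5,-7.88,2.83],[5.5,-7.88,2.83]],"dr":[[0,0,0],[0,0,0],[0,0,0],[0,0,0],[0,0,0],[0,0,0]]}'
python3 - <<'E'
from fit import *
plan([.4706,-.0784,.177],4.35)
E
```

```text
clock: 15.45
position: [0.4692, -0.0778, 0.2274]
ee_rot: [-0.026, -0.706, -0.027, 0.707]
contact_force: [0.1, 0.1, 0.3]
width: 0.0473
pos [ 0.4692 -0.0778  0.2274] clk 15.45 w 0.0473 F [0.1 0.1 0.3] q6 1.19
dpos cm [ 5.04  0.07 -0.14] dr [-0.001  0.002  0.001] | other [ 3.14  0.   -0.  ]
```

```bash
python3 -m creep '{"delta_pos":[[2,0,-0.1],[4,0,-0.1],[5,0,-0.1],[5,0,-0.1],[5,0,-0.1]],"dr":[[0,0,0],[0,0,0],[0,0,0],[0,0,0],[0,0,0]]}'
python3 -m creep '{"delta_pos":[[0,0,0],[0,0,0],[0,0,0],[0,0,0],[0,0,0],[0,0,0]],"dr":[[0,0,0],[0,0,0],[0,0,0],[0,0,0],[0,0,0],[0,0,0]]}' -1 70
python3 -m creep '{"delta_pos":[[-2,0,0],[-5,0,0],[-9,0,0],[-9,0,0],[-9,0,0]],"dr":[[0,0,0],[0,0,0],[0,0,0],[0,0,0],[0,0,0]]}'
python3 - <<'E'
from fit import *
x,y=wor(-25,0,D);print(x,y)
plan([x/1000,y/1000,.265],D[2])
E
```

```text
clock: 15.95
position: [0.4691, -0.0754, 0.1782]
ee_rot: [-0.023, -0.705, -0.027, 0.708]
contact_force: [-1.8, 14.2, 0.4]
width: 0.0471
clock: 16.55
position: [0.4712, -0.0783, 0.1791]
ee_rot: [0.027, 0.708, 0.026, -0.706]
contact_force: [-1.3, -0.4, 6.4]
width: 0.0101
clock: 17.05
position: [0.4706, -0.0781, 0.2689]
ee_rot: [0.027, 0.707, 0.026, -0.706]
contact_force: [-0.6, -0.5, -1.1]
width: 0.0098
512.1309701452194 137.78125290027378
pos [ 0.4706 -0.0781  0.2689] clk 17.05 w 0.0098 F [-0.6 -0.5 -1.1] q6 1.19
dpos cm [  0.38 -21.22  -5.75] dr [ 0.3   -0.003 -0.001] | other [-2.84  0.   -0.  ]
```

```bash
python3 -m creep '{"delta_pos":[[0,-4.5,-1.2],[0,-9,-2.4],[0,-13.5,-3.6],[0,-17.5,-4.7],[0,-20,-5.4],[0,-21.22,-5.75],[0,-21.22,-5.75],[0,-21.22,-5.75],[0,-21.22,-5.75]],"dr":[[0.1,0,0],[0.2,0,0],[0.3,0,0],[0.3,0,0],[0.3,0,0],[0.3,0,0],[0.3,0,0],[0.3,0,0],[0.3,0,0]]}'
python3 - <<'E'
from fit import *
x,y=wor(-25,0,D)
plan([x/1000,y/1000,.216],D[2])
d=grab('wrist');P=cloud(d);cv2.imwrite('pics/w5.png',d['pixels']);tool(P,D,80,110,12)
print(np.round(fit(P,'demag',D),2))
E
```

```text
clock: 17.95
position: [0.5115, 0.1369, 0.2676]
ee_rot: [0.08, -0.702, 0.08, 0.703]
contact_force: [-0.3, -0.1, -1.9]
width: 0.0097
pos [0.5115 0.1369 0.2676] clk 17.95 w 0.0097 F [-0.3 -0.1 -1.9] q6 1.93
dpos cm [ 5.16 -0.11 -0.05] dr [-0.001  0.001 -0.001] | other [ 3.14 -0.   -0.  ]
5404 x [-61.3 -59.3  55.4  58.3] rect -1.8 -1.4 [ 23.4 119.3] slope deg 0.07 y@0 -1.01 z [np.float64(101.2), np.float64(101.3), np.float64(100.9), np.float64(100.7), np.float64(100.6)]
[537.11 132.94 -12.92   1.81]
```

View pics/w5.png

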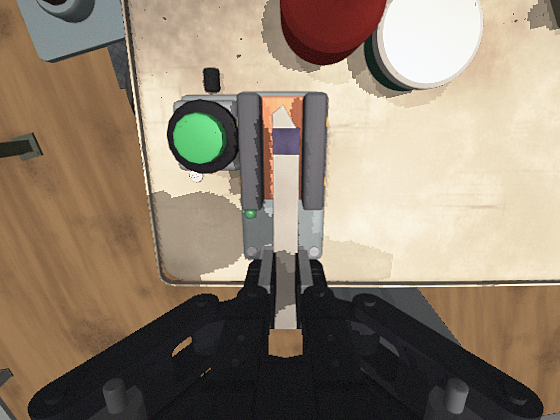

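```bash
python3 -m creep '{"delta_pos":[[1,-0.12,-0.2],[2.5,-0.12,-0.2],[4,-0.12,-0.2],[4.7,-0.12,-0.2],[5.1,-0.12,-0.2],[5.1,-0.12,-0.2],[5.1,-0.12,-0.2]],"dr":[[0,0,0],[0,0,0],[0,0,0],[0,0,0],[0,0,0],[0,0,0],[0,0,0]]}'
python3 - <<'E'
from fit import *
x,y=wor(-23,0,(537,132.8,-12.9))
plan([x/1000,y/1000,.215],D[2])
E
```

```text
clock: 18.7
position: [0.5144, 0.1388, 0.2173]
ee_rot: [-0.08, 0.703, -0.079, -0.702]
contact_force: [-0.4, -0.9, -1.4]
width: 0.0098
pos [0.5144 0.1388 0.2173] clk 18.7 w 0.0098 F [-0.4 -0.9 -1.4] q6 1.93
dpos cm [ 0.23  0.08 -0.04] dr [-0.    -0.001  0.   ] | other [3.14 0.   0.  ]
```

```bash
python3 -m creep '{"delta_pos":[[0.15,0.06,-0.05],[0.27,0.06,-0.05],[0.27,0.06,-0.05]],"dr":[[0,0,0],[0,0,0],[0,0,0]]}'
python3 -m creep '{"delta_pos":[[0,0,0],[0,0,0],[0,0,0],[-2,0,0],[-5,0,0],[-9,0,0],[-9,0,0]],"dr":[[0,0,0],[0,0,0],[0,0,0],[0,0,0],[0,0,0],[0,0,0],[0,0,0]]}' 0.1
python3 - <<'E'
from fit import *
d=grab('wrist');P=cloud(d);cv2.imwrite('pics/w6.png',d['pixels']);D=(537,132.8,-12.9)
print(np.round(fit(P,'demag',D),2))
tool(P,D,44,56,12)
L=loc(P,D);m=(np.hypot(L[:,0]-40,L[:,1]-52)<25)&(L[:,2]>50)&(L[:,2]<60);b=L[m];print('button',b[:,:2].min(0),b[:,:2].max(0),np.median(b[:,2]))
print(wor(40,52,D));x,y=wor(40,52,D);plan([x/1000,y/1000,.29],-12.9)
E
```

```text
clock: 19.0
position: [0.5147, 0.1382, 0.2151]
ee_rot: [-0.079, 0.703, -0.079, -0.702]
contact_force: [-1.3, -0.8, 3.6]
width: 0.0096
clock: 19.7
position: [0.5164, 0.1386, 0.3093]
ee_rot: [-0.08, 0.706, -0.078, -0.699]
contact_force: [0.4, -0.3, -1.0]
width: 0.0469
[537.46 132.73 -12.87   1.85]
2109 x [-58.3 -57.   57.9  60.8] rect 1.2 0.3 [ 12.5 119.1] slope deg 0.31 y@0 0.41 z [np.float64(48.7), np.float64(48.8), np.float64(48.7), np.float64(48.6), np.float64(48.8)]
button [24.67668314 36.37304266] [55.83380289 67.71762548] 54.92393812936787
(np.float64(587.5994538002184), np.float64(174.5575774575055))
pos [0.5154 0.1384 0.3069] clk 19.75 w 0.0469 F [-0.1 -0.7 -1.3] q6 1.93
dpos cm [ 1.74 -5.13 -6.22] dr [ 0.    -0.006  0.002] | other [-3.14 -0.   -0.01]
```

```bash
python3 -m creep '{"delta_pos":[[0,-2.5,-3],[0,-5.1,-6.1],[2,-5.1,-6.1],[5,-5.1,-6.1],[6,-5.1,-6.1],[6,-5.1,-6.1],[6,-5.1,-6.1]],"dr":[[0,0,0],[0,0,0],[0,0,0],[0,0,0],[0,0,0],[0,0,0],[0,0,0]]}' -1
python3 - <<'E'
from fit import *
plan([.5876,.1746,.228],-12.9)
E
```

```text
clock: 20.45
position: [0.5853, 0.1743, 0.2444]
ee_rot: [0.079, -0.703, 0.08, 0.703]
contact_force: [1.0, 0.0, -0.1]
width: -0.0004
pos [0.5853 0.1743 0.2444] clk 20.45 w -0.0004 F [ 1.   0.  -0.1] q6 1.97
dpos cm [ 1.64 -0.08 -0.22] dr [-0.  0. -0.] | other [ 3.14 -0.   -0.  ]
```

```bash
python3 -m creep '{"delta_pos":[[0.5,0,-0.1],[1.0,0,-0.2],[1.6,0,-0.2],[1.9,0,-0.2],[2.2,0,-0.2],[2.2,0,-0.2],[2.2,0,-0.2]],"dr":[[0,0,0],[0,0,0],[0,0,0],[0,0,0],[0,0,0],[0,0,0],[0,0,0]]}'
```

```text
clock: 21.15
position: [0.5875, 0.1739, 0.2229]
ee_rot: [-0.079, 0.703, -0.079, -0.702]
contact_force: [-0.3, -0.8, 5.8]
width: 0.0002
```

```bash
python3 -m creep '{"delta_pos":[[0.2,0,0],[0.4,0,0],[0.5,0,0],[0.5,0,0],[0.5,0,0]],"dr":[[0,0,0],[0,0,0],[0,0,0],[0,0,0],[0,0,0]]}'
```

```text
clock: 21.65
position: [0.5873, 0.1739, 0.2212]
ee_rot: [-0.079, 0.704, -0.079, -0.702]
contact_force: [-5.2, -1.9, 23.5]
width: -0.0001
```

```bash
for i in 1 2 3 4; do python3 -m creep '{"delta_pos":[[0,0,0],[0,0,0],[0,0,0],[0,0,0],[0,0,0],[0,0,0],[0,0,0],[0,0,0],[0,0,0],[0,0,0]],"dr":[[0,0,0],[0,0,0],[0,0,0],[0,0,0],[0,0,0],[0,0,0],[0,0,0],[0,0,0],[0,0,0],[0,0,0]]}' | egrep 'clock|force|position'; done
python3 -m creep '{"delta_pos":[[-2,0,0],[-5,0,0],[-9,0,2],[-13,3,8],[-13,6,12],[-13,8,15],[-13,8,15],[-13,8,15]],"dr":[[0,0,0],[0,0,0],[0,0,0],[0,0,0],[0,0,0],[0,0,0],[0,0,0],[0,0,0]]}'
python3 - <<'E'
from fit import *
d=grab('wrist');P=cloud(d);cv2.imwrite('pics/w7.png',d['pixels']);D=(537,132.8,-12.9)
print(manip.get_state()['position'],'demag',np.round(fit(P,'demag',D),2));tool(P,D,44,56,12)
d2=grab('top');T=cloud(d2);print('top demag');tool(T,D,44,56,12);print('rack');tool(T,(479.5,-156,4.3),44,56,12)
for px in((180,188),(166,256),(262,384),(153,232)):print(T[px].round(4))
o=cv2.resize(d2['pixels'][130:290,150:430],None,fx=2.8,fy=2.8,interpolation=2);cv2.imwrite('pics/top7.png',o)
E
```

```text
clock: 22.65
position: [0.5873, 0.1738, 0.2212]
contact_force: [-4.9, -2.1, 23.1]
clock: 23.65
position: [0.5873, 0.1739, 0.2212]
contact_force: [-4.9, -1.5, 22.2]
clock: 24.65
position: [0.5873, 0.1739, 0.2212]
contact_force: [-4.6, -0.6, 21.7]
clock: 25.65
position: [0.5873, 0.1738, 0.2212]
contact_force: [-4.3, -1.2, 22.3]
clock: 26.45
position: [0.4212, 0.129, 0.3474]
ee_rot: [0.08, -0.702, 0.08, 0.703]
contact_force: [0.5, 0.2, -0.9]
width: -0.0001
[0.42312435 0.12939246 0.3475725 ] demag [537.05 133.26 -13.2    1.97]
2174 x [-58.6 -57.6  55.9  57.4] rect -0.6 0.5 [116.   12.8] slope deg 0.34 y@0 0.43 z [np.float64(48.5), np.float64(48.4), np.float64(48.5), np.float64(48.5), np.float64(48.6)]
top demag
328 x [-59.  -58.   57.9  62. ] rect 1.5 2.1 [ 19.8 121. ] slope deg 1.31 y@0 -0.43 z [np.float64(48.2), np.float64(48.2), np.float64(48.4), np.float64(48.1), np.float64(48.4)]
rack
485 x [-74.9 -72.7  70.8  72.7] rect -1.2 -0.2 [147.5  19.8] slope deg -0.28 y@0 0.61 z [np.float64(50.9), np.float64(50.6), np.float64(50.5), np.float64(50.5), np.float64(46.5)]
[0.5817 0.1723 0.0571]
[0.6154 0.0212 0.0397]
[ 0.3945 -0.2738  0.0196]
[0.6388 0.0716 0.0747]
```

View pics/top7.png

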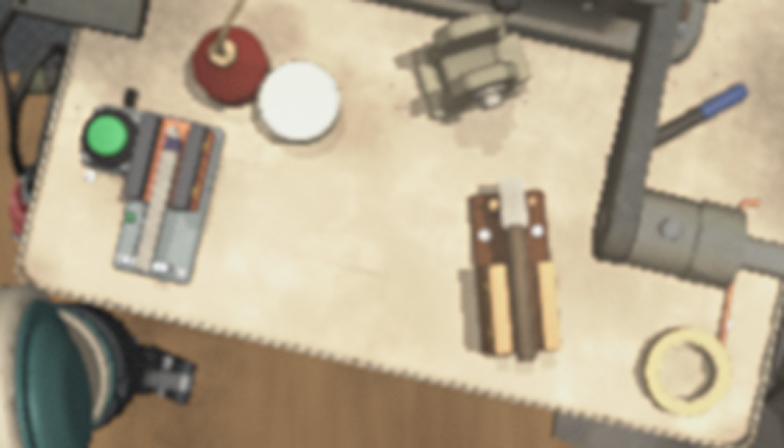

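View pics/w7.png

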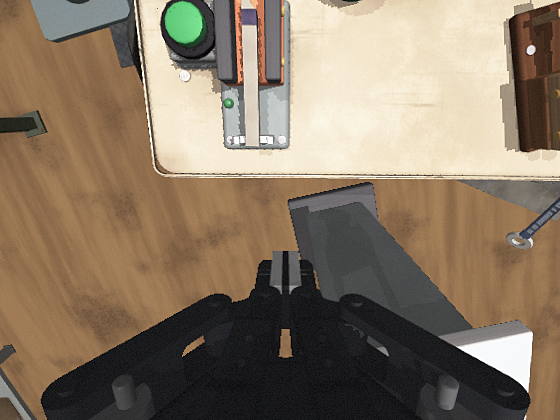

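The top view shows the bit on the demagnetiser with its blue band (172,143) between the plates. The chisel is in the rack with its bright edge (512,200) in the open. The button is back up, the bystanders haven't moved, and the robot is clear of everything.

```bash
python3 -c "
from rig import manip
print(manip.get_state()['clock'],manip.sign_off())"
```

```text
the job is handed in; nothing more can be done
26.55 None
```

The swap is done and the job was handed in at 26.6 s. I laid both tools on the bare stand and gripped each again at its other half. The chisel then went into the rack with its head between the cheeks and its edge out in the open. The bit went onto the demagnetiser with its blue end between the pole plates.

With both in place, I pressed the button to its stop at about 22 N. I held it there for at least 4 s without a break and then let it go.

**Last checks:**
- **Tools:** both lie level by depth. Their middles are within about 1.5 mm of the holder middles along the channel. The top and wrist cameras disagree by 1–2 mm, which is within their calibration.
- **Button and bystanders:** the button is back up. The tin, tape roll and oil can read within about 1 mm of where they stood in plan. Their heights differ by 1–4 mm, which I put down to depth noise.
- **Robot:** the arm is clear of everything.
- **Unplanned contact:** the force reading showed about 14 N sideways as I lowered to regrip the bit, probably a finger against the rack's base. It is under the 40 N limit, and the later rack check showed no change.

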